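# Snap the blue battery cassette into the charging rack at the check-in desk

## Robot

A 6-joint arm with a two-finger parallel gripper is mounted at the origin on the work surface. World frame = base frame: x ahead of the robot, y to its left, z up, the work surface at z = 0. Lengths are in m, angles in rad, forces in N, time in s.
With the tool pointing down it reaches from about 0.275 to 1 m from the base axis. Payload 8.4 kg.
Tool frame: the origin (TCP) lies on the centre line of the jaws, within the pads' length; the fingertips stand 17 mm ahead of it and the grasp point (between the pads) lies 2 mm behind it (bot.tcp_to_tips is the y of the fingertips in the tool frame, in m); y points along the fingers, z is the direction in which the jaws open and shut, and the axes are right-handed (so a half turn about y gives the same grasp; the last joint's range is limited). The gripper opens to 85 mm and grips with 20 to 120 N. Pads are 22 mm wide; open, the fingers measure 114 mm over their backs; the gripper's body (76 mm by 85 mm) begins 54 mm behind the grasp point. The pads swing forward as they close: fully open they stand 13 mm farther back than shut.
Start: joints at [-1.102, 0.353, 1.633, -0, 1.155, -0.002], TCP at [0.283, -0.557, 0.248] pointing down, gripper open.
Joint ranges: [-2.63, 2.63], [-0.92, 2.1], [0.06, 2.66], [-1.3, 4.44], [0, 2.69], [-3.02, 3.02]. Speed limits (rad/s): [2.22, 2.22, 2.79, 3.14, 3.14, 3.14].

## Interface

Orientations are given as a unit quaternion [x, y, z, w].
In Python, from workcell import bot, hand, kinematics, get_obs, vision, hand_in gives the robot as it stands. The module is installed in compiled form; this text tells all that it offers. Calls block until the motion is done:
- bot.reach(position, orientation): joint-space move of the TCP to a pose.
- bot.servo_line(position, ori=None, velocity=0.15): straight line of the TCP; ori=None keeps the orientation; velocity is the mean speed in m/s.
- bot.goto_joints(angles): joint-space move.
- hand.move_gripper(opening, strength=None): finger opening in m; strength is the grip in N (None keeps the last); returns when the fingers have stopped.
- bot.dwell(seconds).
- kinematics.solve_ik(position, orientation): joint angles nearest the present ones, or None.
- get_obs(): the state.
- vision.read_camera(name): name is "scene" or "side" or "wrist"; returns a dict with "frame" (384x512x3 uint8, red, green, blue), "intrinsics" (3x3 intrinsics, pixels), "dist" ([k1, k2, p1, p2, k3] as OpenCV has them; the pictures are not rectified), "view" (4x4, takes a point from world to camera coordinates). Camera axes: x right, y down, z forward; pixel columns grow to the right and rows downward; lengths in m; the calibration is good to about 2 mm. A picture is of the moment at which its call begins. There is no depth.
A pose or a line that the arm cannot do raises bot.IKError and nothing moves.
- hand_in(): hands the job in, once; it reports no verdict.
The state is a dict: "time_s": time; "joint_pos": joint angles; "joint_vel": joint speeds; "joint_efforts": joint torques, N m; "position": TCP position; "orientation": TCP orientation; "wrist_force": force on the tool from outside, world axes, zero at the start; "ft_torque": the same for the moment, N m; "gripper_width": finger opening in m.
Only numpy, scipy, OpenCV 4.12 (cv2) and the standard library are available. Lean on these libraries where they do the work, as an engineer would, in place of code of your own. Each camera call takes 0.05 s, during which the arm holds its last target.

## Task

Put the blue battery cassette into the charging-rack slot with the blue latch: push it straight down so that it forces the spring latch open, until it sits fully home and upright on the slot floor and the latch has snapped back over it, then let go. Leave the orange cassette standing where it is.

Things in the scene. Friction and masses are not known exactly. Their poses are not given: they have to be found in the camera images.
- blue_center (a point): Centre of the blue battery cassette (160 g) standing upright on the desk. 85 mm high: blue body 90 (x) x 40 (y) x 45 mm high; on the middle of its flat top a black grip tab 36 (x) x 24 (y) x 40 mm high. Underside 42.5 mm below this point, body's top 2.5 mm above, tab's top 42.5 mm above. Grip the tab across its 24 mm (along y). z up; same turned half round.
- slot_blue (a point): Seat point for the cassette's centre in the grey dock with the blue latch: 42.5 mm above the slot floor (20 mm above desk). Slot 108 (x) x 62 (y) mm, open above, z up; long side of cassette along x, either way round. Side walls with flared lips reach 42 mm above the floor, back rest (-x end) 88 mm; latch at +x end. A dock with an orange latch stands 106 mm beside it.
- latch_blue (a joint): Blue spring latch, rad: 0 shut, grows outwards (slot +x) to 0.5; its spring shuts it. 26 mm wide upright finger; hook stands 20 mm into the slot, underside 48.5 mm above slot floor, sloping ramp above to 83 mm, thumb tab to 90 mm. A cassette pushed down on the ramp opens it (0.1 to 0.4 rad, 3 to 10 N); it snaps back over the body's end once the body is home. Slippery plastic.
- orange_center (a point): Centre (half-way up) of the orange cassette, same shape and size as the blue one, standing on the desk: a bystander, not to be moved.
Not all that is in view belongs to the job. There is more than one size of the part that bears blue_center; the job needs the largest.

How it is judged:
By the outcome, as a careful person would: the job done as asked, in the order asked, and still so for the second after the job is handed in, with the robot touching nothing.
It also fails if it takes over 40 s, if anything falls off the work surface, if the arm or the gripper's body presses on something with over 40 N, if the wrist force passes 120 N, or if a joint passes its speed limit or range.

## Working session

There is one attempt and no reset: what is moved stays moved. The work goes in short steps, each a Python script; the robot and the scene stay as the last script left them, time stands still between calls to the robot, and variables do not carry over. Pictures are saved under pics/ and viewed, and the job is handed in when it is done.

```bash
mkdir -p pics; ls; cat > h.py <<'E'
import numpy as np, cv2
from workcell import bot, hand, kinematics, get_obs, vision, hand_in
def snap(name,fn):
    d=vision.read_camera(name); cv2.imwrite('pics/'+fn+'.png',cv2.cvtColor(d['frame'],cv2.COLOR_RGB2BGR))
    np.savez('pics/'+fn+'.npz',**{k:np.array(v) for k,v in d.items()}); return d
def load(fn): return dict(np.load('pics/'+fn+'.npz'))
def ray(d,uv):
    p=cv2.undistortPoints(np.array(uv,float).reshape(-1,1,2),d['intrinsics'],d['dist']).reshape(-1,2)
    V=d['view'];R=V[:3,:3];t=V[:3,3];o=-R.T@t
    return o,np.c_[p,np.ones(len(p))]@R
def onz(d,uv,z):
    o,r=ray(d,uv); return o+r*((z-o[2])/r[:,2])[:,None]
def proj(d,P):
    V=d['view'];return cv2.projectPoints(np.array(P,float).reshape(-1,1,3),cv2.Rodrigues(V[:3,:3])[0],V[:3,3],d['intrinsics'],d['dist'])[0].reshape(-1,2)
def tri(d1,a,d2,b):
    o1,r1=ray(d1,[a]);o2,r2=ray(d2,[b]);r1=r1[0];r2=r2[0]
    s=np.linalg.lstsq(np.c_[r1,-r2],o2-o1,rcond=None)[0];p=o1+s[0]*r1;q=o2+s[1]*r2
    return (p+q)/2,np.linalg.norm(p-q)
E
python3 - <<'E'
from h import *
for n in ['scene','side','wrist']:
    d=snap(n,n+'0'); print(n,np.round(d['view'],3).tolist(),np.round(d['intrinsics'],1).tolist(),d['dist'])
o=get_obs();print(o['time_s'],o['position'],o['orientation'],o['gripper_width'],bot.tcp_to_tips)
E
```

```text
pics
scene [[-0.839, 0.544, 0.002, 0.394], [0.301, 0.469, -0.83, -0.16], [-0.453, -0.696, -0.557, 1.219], [0.0, 0.0, 0.0, 1.0]] [[444.6, 0.0, 255.8], [0.0, 444.6, 188.8], [0.0, 0.0, 1.0]] [-0.15043129  0.          0.          0.          0.        ]
side [[1.0, 0.013, 0.008, -0.497], [0.015, -0.78, -0.625, 0.084], [-0.002, 0.625, -0.78, 0.659], [0.0, 0.0, 0.0, 1.0]] [[347.5, 0.0, 253.5], [0.0, 347.5, 189.7], [0.0, 0.0, 1.0]] [-0.07412372  0.          0.          0.          0.        ]
wrist [[0.453, -0.892, -0.001, -0.625], [-0.853, -0.433, 0.29, -0.037], [-0.259, -0.131, -0.957, 0.379], [0.0, 0.0, 0.0, 1.0]] [[301.7, 0.0, 256.3], [0.0, 301.7, 193.8], [0.0, 0.0, 1.0]] [0.02449412 0.         0.         0.         0.        ]
0.15 [ 0.28335946 -0.55670737  0.24772897] [-0.16501047  0.68796776 -0.68724084  0.16483914] 0.0852690614110507 0.017
```

View pics/scene0.png

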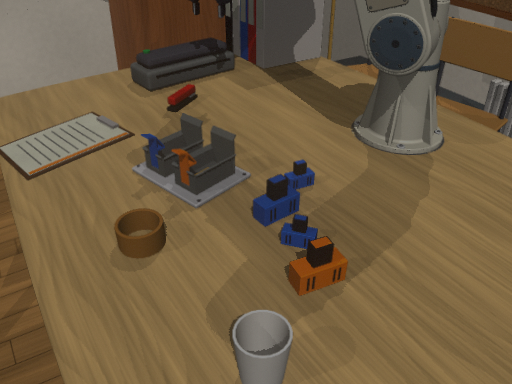

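View pics/side0.png

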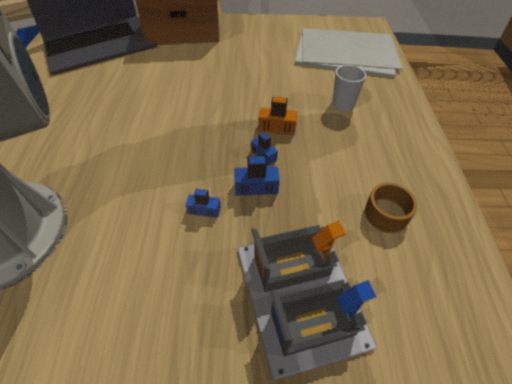

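View pics/wrist0.png

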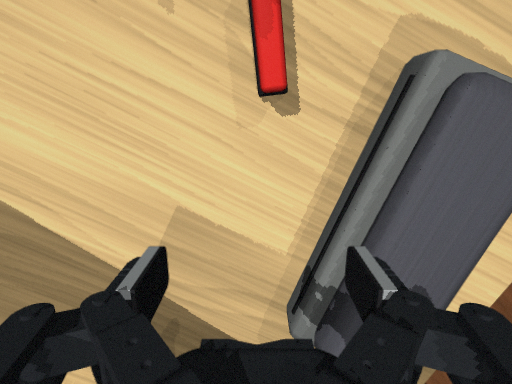

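Blue candidates, as scene / side pixels: large (277,203)/(257,180), small (300,178)/(203,205), small (299,235)/(264,150). The one with the largest body is (277,203)/(257,180). I'll check it in a close crop and take rough positions.

```bash
python3 - <<'E'
from h import *
s=load('scene0');d=load('side0')
a=cv2.resize(cv2.cvtColor(s['frame'][150:260,230:350],cv2.COLOR_RGB2BGR),None,fx=3.3,fy=3.3,interpolation=2)
b=cv2.resize(cv2.cvtColor(d['frame'][90:230,170:310],cv2.COLOR_RGB2BGR),None,fx=2.8,fy=2.8,interpolation=2)
c=np.zeros((400,800,3),np.uint8);c[:a.shape[0],:a.shape[1]]=a;c[:b.shape[0],400:400+b.shape[1]]=b
cv2.imwrite('pics/crop0.png',c)
c=cv2.resize(cv2.cvtColor(d['frame'][210:384,220:390],cv2.COLOR_RGB2BGR),None,fx=3.4,fy=3.4,interpolation=2)
cv2.imwrite('pics/crop1.png',c)
for nm,im in (('scene',s),('side',d)):
    hsv=cv2.cvtColor(im['frame'],cv2.COLOR_RGB2HSV)
    m=cv2.inRange(hsv,(105,120,40),(130,255,255))
    n,_,st,ce=cv2.connectedComponentsWithStats(m)
    for i in range(1,n):
        if st[i,4]>60: print(nm,st[i],ce[i].round(1))
print(onz(d,[[257,165],[257,187],[278,115],[203,205],[264,150],[305,320],[290,262]],0.03).round(3))
o=ray(d,[[0,0]])[0];print(o, ray(s,[[0,0]])[0])
E
```

```text
scene [240   0   8  60 251] [243.9  37.6]
scene [142 134  23  34 230] [153.5 148.4]
scene [ 254  168   60   58 1298] [281.3 199.5]
scene [269 175  16   8  72] [277.  178.5]
scene [281 223  36  26 514] [297.  235.9]
side [ 17  26  22  21 256] [26.9 34.2]
side [249 138  28  26 333] [262.8 154.2]
side [235 167  44  28 725] [256.9 180. ]
side [186 195  33  21 277] [204.  203.8]
side [337 281  38  37 724] [354.8 297.5]
[[ 0.503  0.16   0.03 ]
 [ 0.503  0.1    0.03 ]
 [ 0.552  0.326  0.03 ]
 [ 0.399  0.053  0.03 ]
 [ 0.518  0.205  0.03 ]
 [ 0.579 -0.164  0.03 ]
 [ 0.561 -0.065  0.03 ]]
[ 0.49727768 -0.34020553  0.57057727] [0.93093433 0.70855579 0.5457245 ]
```

View pics/crop0.png

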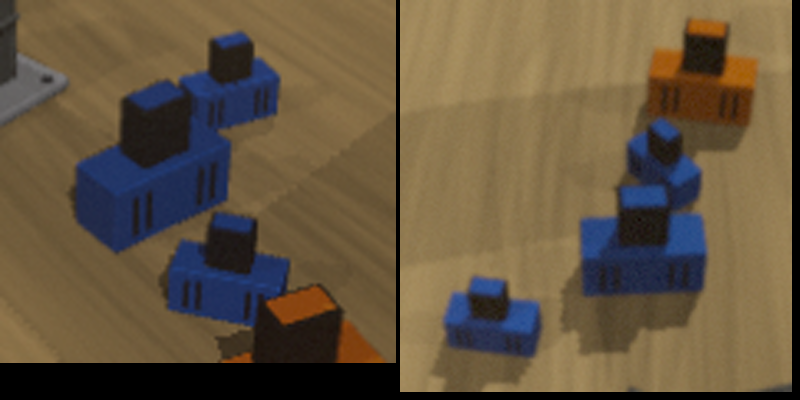

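View pics/crop1.png

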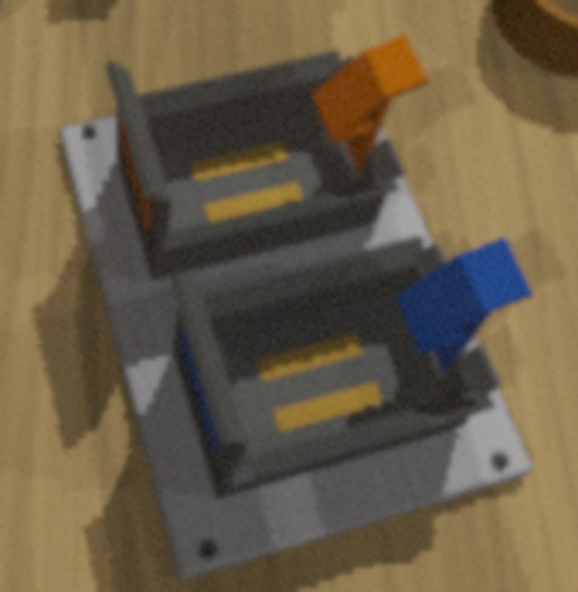

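The crop confirms it: the middle cassette, scene (277,203), is clearly the largest, with a small one close behind it in +y. The dock is yawed. Next are close wrist views from above each.

```bash
cat >> h.py <<'E'
from scipy.spatial.transform import Rotation as Rn
def ori(yaw,flip=False):
    if flip: yaw=yaw+np.pi
    c,s=np.cos(yaw),np.sin(yaw)
    return Rn.from_matrix(np.array([[c,0,-s],[s,0,c],[0,-1,0]])).as_quat()
E
python3 - <<'E'
from h import *
w=load('wrist0');o=get_obs();R=Rn.from_quat(o['orientation']).as_matrix()
print('cam in tool',(R.T@(ray(w,[[0,0]])[0]-o['position'])).round(3),'axis',(R.T@w['view'][2,:3]).round(3), 'tool x',R[:,0].round(2),'z',R[:,2].round(2))
for f in (0,1):
  for p,y in (((.5,.13,.25),0),((.58,-.16,.25),.24)):
    print(f,p,kinematics.solve_ik(p,ori(y,f)))
E
```

```text
cam in tool [-0.074 -0.125  0.   ] axis [ 0.29   0.957 -0.   ] tool x [-0.89 -0.45 -0.  ] z [ 0.45 -0.89 -0.  ]
0 (0.5, 0.13, 0.25) [ 2.51464587e-01  1.82407854e-01  1.86069984e+00 -4.44089210e-16
  1.09848496e+00 -1.31933174e+00]
0 (0.58, -0.16, 0.25) [-2.71660580e-01  3.15405205e-01  1.68337390e+00 -4.44089210e-16
  1.14281355e+00 -2.08245691e+00]
1 (0.5, 0.13, 0.25) [ 2.51464587e-01  1.82407854e-01  1.86069984e+00 -4.44089210e-16
  1.09848496e+00  1.82226091e+00]
1 (0.58, -0.16, 0.25) [-0.27166058  0.3154052   1.6833739   0.          1.14281355  1.05913575]
```

```bash
python3 - <<'E'
from h import *
bot.reach([.58,-.16,.30],ori(.24,1)); snap('wrist','w_slot')
bot.reach([.50,.13,.28],ori(0,1)); snap('wrist','w_cas')
print(get_obs()['time_s'],get_obs()['wrist_force'])
E
```

```text
3.2167 [ 0.65943726 -0.24752133  0.03985444]
```

View pics/w_slot.png

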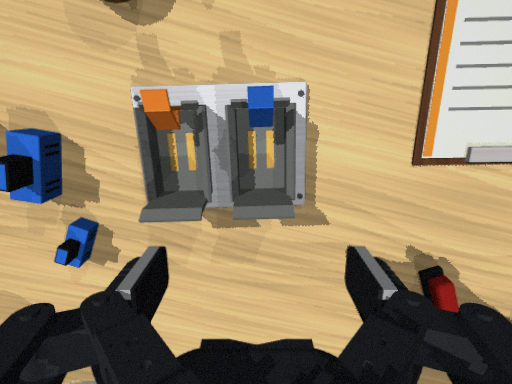

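View pics/w_cas.png

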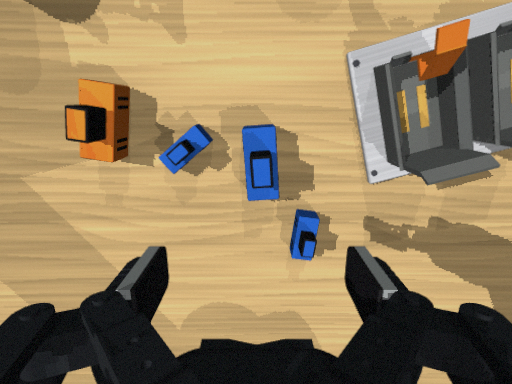

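Wrist views: slot (blue latch at (260,100), slot centre ~(262,150)), seen nearly straight down. Large cassette at (260,163), its tab top at (262,172). Enlarging both to pick corners.

```bash
python3 - <<'E'
from h import *
c=load('w_cas');s=load('w_slot')
a=cv2.resize(cv2.cvtColor(c['frame'][110:215,220:320],cv2.COLOR_RGB2BGR),None,fx=5,fy=5,interpolation=cv2.INTER_CUBIC)
cv2.imwrite('pics/c2.png',a)
a=cv2.resize(cv2.cvtColor(s['frame'][75:225,210:315],cv2.COLOR_RGB2BGR),None,fx=4,fy=4,interpolation=cv2.INTER_CUBIC)
cv2.imwrite('pics/s2.png',a)
hsv=cv2.cvtColor(c['frame'],cv2.COLOR_RGB2HSV);m=cv2.inRange(hsv,(105,120,60),(130,255,255))
n,l,st,ce=cv2.connectedComponentsWithStats(m)
for i in range(1,n):
    if st[i,4]>40:
        r=cv2.minAreaRect(np.argwhere(l==i)[:,::-1].astype(np.float32)); print(st[i],r)
E
```

```text
[ 159  125   53   48 1065] ((185.1504364013672, 148.24337768554688), (23.141733169555664, 52.21001052856445), 48.8140754699707)
[ 242  125   37   76 2136] ((260.6106262207031, 162.1593017578125), (74.10216522216797, 33.25950241088867), 86.18592071533203)
[290 210  30  50 923] ((304.0550231933594, 234.6834716796875), (24.416118621826172, 48.703731536865234), 9.865806579589844)
```

View pics/c2.png

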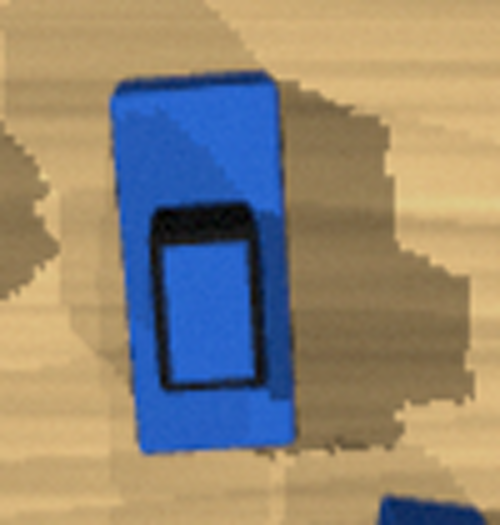

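View pics/s2.png

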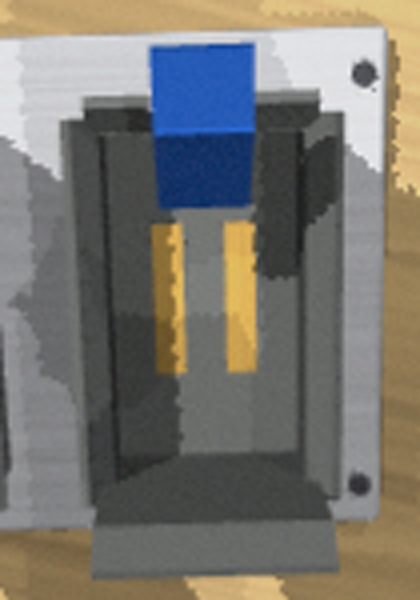

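```bash
python3 - <<'E'
from h import *
c=load('w_cas');s=load('w_slot')
P=lambda a,f,ox,oy:(np.array(a,float)+.5)/f-.5+[ox,oy]
def quad(n,d,uv,z):
    q=onz(d,uv,z)[:,:2]; e=np.roll(q,-1,0)-q
    print(n,'ctr',q.mean(0).round(4),'edges mm',(np.linalg.norm(e,axis=1)*1e3).round(1),'ang',np.degrees(np.arctan2(e[:,1],e[:,0])).round(1))
quad('tab',c,P([(152,239),(259,237),(268,384),(162,391)],5,220,110),.085)
quad('body',c,P([(113,98),(277,84),(297,443),(142,453)],5,220,110),.0475)
S=lambda a:P(a,4,210,75)
print('L/R lips')
quad('lips',s,S([(62,120),(342,112),(340,497),(88,505)]),.062)
quad('gold',s,S([(151,223),(254,221),(257,374),(157,376)]),.02)
quad('floor',s,S([(105,132),(300,132),(302,452),(118,478)]),.02)
for n,z,pts in (('latch hooktip z.0685',.0685,[(160,208),(253,205)]),('latch top .11 ',.11,[(151,46),(255,44)]),('ramp top .103',.103,[(154,134),(253,131)]),('backrest top',.108,[(92,577),(338,570)]),('backrest front',.108,[(97,520),(328,518)]),('floor/back',.02,[(118,478),(302,452)])):
    print(n,onz(s,S(pts),z).round(4)[:,:2].tolist(), 'mid',onz(s,S(pts),z).mean(0).round(4)[:2])
E
```

```text
tab ctr [0.5017 0.123 ] edges mm [22.9 32.7 23.4 33.8] ang [ -89.  -175.8   93.8    3.3]
body ctr [0.5026 0.123 ] edges mm [38.2 87.6 38.7 87. ] ang [ -85.3 -175.8   93.8    3.9]
L/R lips
lips ctr [ 0.5947 -0.1643] edges mm [ 80.5 116.3  79.7 116.8] ang [ -74.8 -164.5  105.6   15.9]
gold ctr [ 0.5937 -0.1642] edges mm [33.9 51.3 34.2 51.4] ang [ -75.3 -164.3  104.8   15.4]
floor ctr [ 0.5921 -0.1651] edges mm [ 62.8 107.1  65.  116.5] ang [ -76.4 -164.4  112.    14.7]
latch hooktip z.0685 [[0.6234, -0.1428], [0.6305, -0.1687]] mid [ 0.627  -0.1557]
latch top .11  [[0.6639, -0.1318], [0.6704, -0.1565]] mid [ 0.6671 -0.1442]
ramp top .103 [[0.6438, -0.1371], [0.6504, -0.1616]] mid [ 0.6471 -0.1493]
backrest top [[0.523, -0.1476], [0.5414, -0.2143]] mid [ 0.5322 -0.181 ]
backrest front [[0.5399, -0.1453], [0.5556, -0.2075]] mid [ 0.5478 -0.1764]
floor/back [[0.5259, -0.1496], [0.5503, -0.2098]] mid [ 0.5381 -0.1797]
```

Estimates:
- **Cassette:** (0.502, 0.123), yaw about 4°. The tab and body measurements agree.
- **Slot:** (0.594, -0.164), yaw about 15.3°. Contacts, lips and hook tip agree within about 1 mm.

Grasping now.

```bash
python3 - <<'E'
from h import *
q=ori(np.radians(4),1)
hand.move_gripper(.060,90)
bot.reach([.502,.123,.15],q)
bot.servo_line([.502,.123,.068],velocity=.1)
print(get_obs()['wrist_force'].round(2))
hand.move_gripper(.0,90)
o=get_obs();print(o['time_s'],o['gripper_width'],o['position'],o['wrist_force'].round(2))
bot.servo_line([.502,.123,.24],velocity=.15)
o=get_obs();print(o['time_s'],o['gripper_width'],o['wrist_force'].round(2),o['ft_torque'].round(3))
snap('side','side1');snap('wrist','w1')
E
python3 -c "
import cv2,numpy as np
cv2.imwrite('pics/m1.png',cv2.resize(np.hstack([cv2.imread('pics/side1.png'),cv2.imread('pics/w1.png')]),(800,300),interpolation=3))"
```

```text
[0.1  0.49 0.83]
5.5667 0.02309060300189256 [0.50232487 0.12306535 0.06856881] [-2.21 -0.16  6.67]
6.8667 0.02311875027087872 [-0.15  0.22 -2.05] [ 0.017 -0.014 -0.006]
```

View pics/m1.png

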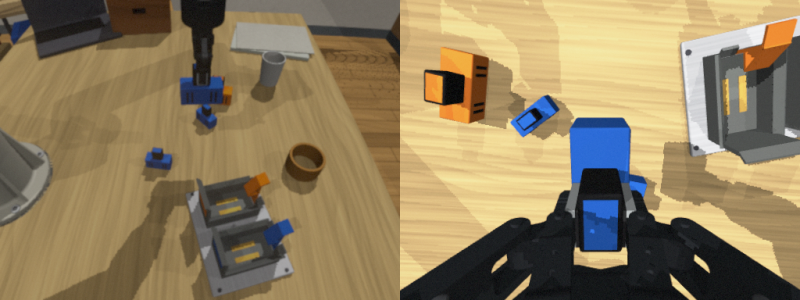

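Cassette held level (side view (203,90) in the montage); orange untouched. Move above the slot and check alignment.

```bash
python3 - <<'E'
from h import *
q=ori(np.radians(15.3),1)
bot.reach([.594,-.1643,.24],q)
bot.servo_line([.594,-.1643,.178],velocity=.15)
o=get_obs();print(o['time_s'],o['position'],o['gripper_width'])
w=snap('wrist','w2');d=snap('side','side2')
a=cv2.resize(cv2.cvtColor(w['frame'][60:270,180:340],cv2.COLOR_RGB2BGR),None,fx=2.6,fy=2.6,interpolation=2)
b=cv2.resize(cv2.cvtColor(d['frame'][130:384,220:390],cv2.COLOR_RGB2BGR),None,fx=2.2,fy=2.2,interpolation=2)
m=np.zeros((600,800,3),np.uint8);m[:a.shape[0],:a.shape[1]]=a;m[:b.shape[0],420:420+b.shape[1]]=b[:,:380]
cv2.imwrite('pics/m2.png',m)
E
```

```text
8.6917 [ 0.59437776 -0.16368333  0.17847833] 0.022841122533116192
```

View pics/m2.png

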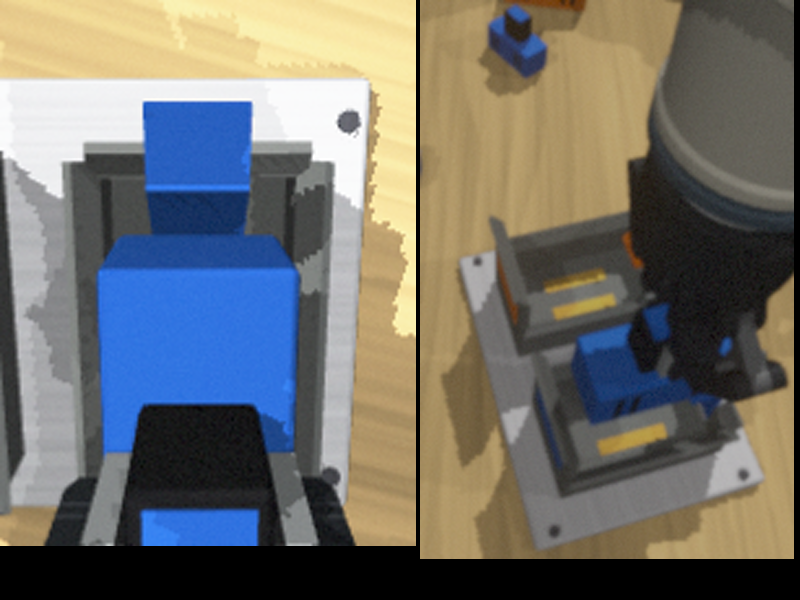

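```bash
python3 - <<'E'
from h import *
w=load('w2');P=lambda a:(np.array(a,float)+.5)/2.6-.5+[180,60]
t=np.radians(15.3);u=np.array([np.cos(t),np.sin(t)]);v=np.array([-u[1],u[0]]);c0=np.array([.594,-.1643])
f=lambda n,p,z:print(n,[( round(float((x[:2]-c0)@u)*1e3,1),round(float((x[:2]-c0)@v)*1e3,1)) for x in onz(w,P(p),z)])
f('body top front',[(99,270),(298,268)],.158)
f('body bottom front',[(118,237),(280,235)],.113)
f('lips',[(64,163),(333,163)],.062)
f('latch thumb',[(144,102),(251,102)],.11)
f('ramp top',[(146,190),(249,190)],.103)
E
```

```text
body top front [(45.5, 19.0), (45.9, -18.5)]
body bottom front [(44.8, 19.9), (45.3, -19.5)]
lips [(59.2, 40.6), (59.1, -40.1)]
latch thumb [(76.1, 13.1), (76.1, -12.1)]
ramp top [(55.1, 13.5), (55.1, -12.4)]
```

The cassette is aligned within 1 mm, yaw is right and it hangs level. Pushing down in steps.

```bash
python3 - <<'E'
from h import *
x,y=.594,-.1643
for z in (.150,.130,.115,.105,.098,.093,.090,.0885,.0875):
    bot.servo_line([x,y,z],velocity=.06)
    o=get_obs();print(z,round(o['time_s'],2),o['position'].round(4),o['wrist_force'].round(1),o['ft_torque'].round(2),round(o['gripper_width'],4))
    if o['wrist_force'][2]>45: break
snap('side','side3');snap('scene','scene3');snap('wrist','w3')
E
cat > mont.py <<'E'
import sys,cv2,numpy as np
k=sys.argv[1];r=lambda n:cv2.imread(f'pics/{n}{k}.png')
f=lambda im,y,x,h,w:cv2.resize(im[y:y+h,x:x+w],(266,400),interpolation=2)
cv2.imwrite(f'pics/m{k}.png',np.hstack([f(r('side'),190,220,190,170),f(r('scene'),100,130,110,120),f(r('w'),60,180,240,160)]))
E
python3 mont.py 3
```

```text
0.15 9.41 [ 0.5934 -0.1643  0.1495] [-2.2 -0.8 -1.3] [-0.13  0.55 -0.04] 0.0229
0.13 9.89 [ 0.5933 -0.1642  0.1294] [-3.9 -0.3 -3.5] [-0.17  0.93 -0.  ] 0.0227
0.115 10.29 [ 0.5935 -0.1641  0.1142] [-3.8 -1.  -3.2] [-0.2   0.85 -0.02] 0.0227
0.105 10.61 [ 0.5937 -0.1642  0.1044] [-3.2 -1.6 -3.2] [-0.22  0.82  0.01] 0.0229
0.098 10.88 [ 0.5937 -0.1642  0.0976] [-3.2 -0.7 -3. ] [-0.23  0.75 -0.02] 0.023
0.093 11.12 [ 0.5941 -0.1641  0.0924] [  0.3  -0.2 -10.7] [-0.3   0.25  0.02] 0.0228
0.09 11.38 [ 0.5949 -0.1644  0.0905] [ 0.1  0.2 -2.4] [ 0.03 -0.01 -0.03] 0.023
0.0885 11.62 [ 0.5946 -0.1644  0.0889] [ 0.4  0.6 -0.6] [ 0.   -0.11 -0.01] 0.0229
0.0875 11.88 [ 0.5948 -0.1644  0.0887] [-1.3  1.3  8.3] [ 0.03  0.41 -0.06] 0.023
```

View pics/m3.png

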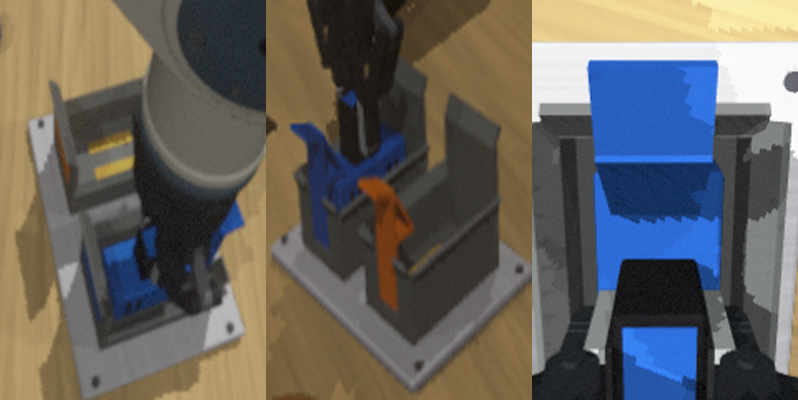

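At z ≈ 0.09 the ramp load vanished (latch snap), and floor contact followed at 0.0887 with +8 N. The wrist view shows the hook over the body end. Releasing and retreating.

```bash
python3 - <<'E'
from h import *
hand.move_gripper(.055)
print(get_obs()['wrist_force'].round(1))
bot.servo_line([.594,-.1643,.19],velocity=.1)
snap('wrist','w4')
bot.reach([.42,-.25,.33],ori(np.radians(15.3),1))
bot.dwell(.3)
snap('side','side4');snap('scene','scene4')
o=get_obs();print(o['time_s'],o['wrist_force'].round(1))
E
python3 mont.py 4
```

```text
[-0.3 -0.2 -0.1]
15.0083 [ 0.7 -0.9 -0.3]
```

View pics/m4.png

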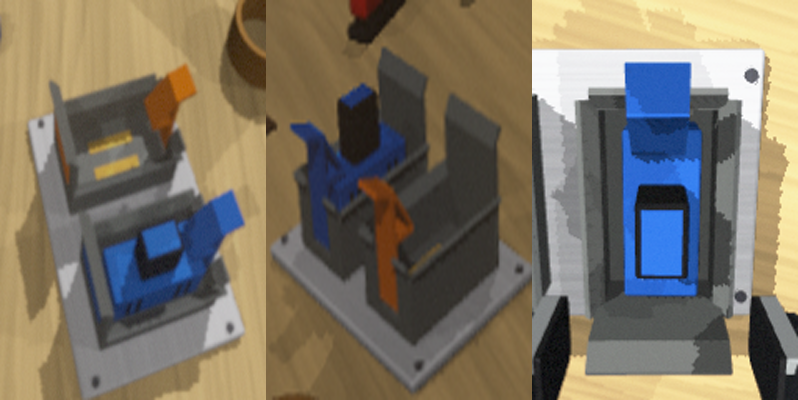

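View pics/scene4.png

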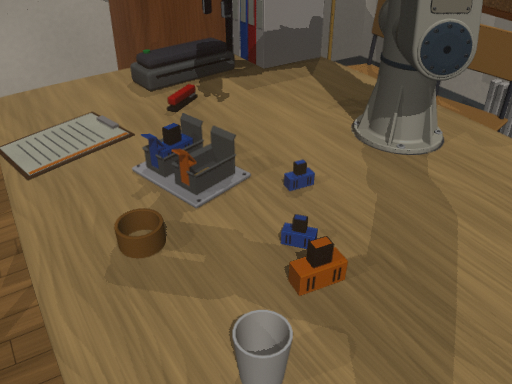

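View pics/w4.png

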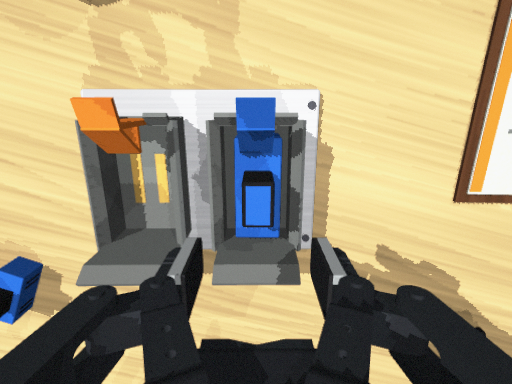

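Seated upright with the hook over the body end (wrist (256,140)). Last check: latch position before and after, tab-top height, and orange unmoved.

```bash
python3 - <<'E'
from h import *
def comp(fn,lo,hi,box):
    d=load(fn);x0,y0,x1,y1=box;m=cv2.inRange(cv2.cvtColor(d['frame'],cv2.COLOR_RGB2HSV),lo,hi)[y0:y1,x0:x1]
    p=np.argwhere(m);return p[:,::-1].min(0)+[x0,y0],p[:,::-1].max(0)+[x0,y0],(p.mean(0)[::-1]+[x0,y0]).round(1)
B=((105,120,40),(130,255,255));O=((3,150,60),(14,255,255))
for f in('scene0','scene4'):print(f,'latch',comp(f,*B,(140,130,160,150)),'orange',comp(f,*O,(285,235,350,295)))
for f in('side0','side4'):print(f,'latch',comp(f,*B,(355,275,380,310)),'orange',comp(f,*O,(250,95,300,136)))
w=load('w4');t=np.radians(15.3);u=np.array([np.cos(t),np.sin(t)]);v=np.array([-u[1],u[0]])
P=lambda a:np.array(a,float)/[266/160,400/240]+[180,60]
q=onz(w,P([(108+532-532,194+0),(0,0)]),.105)
x=lambda p,z:[(((r[:2]-[.594,-.1643])@u*1e3).round(1),((r[:2]-[.594,-.1643])@v*1e3).round(1)) for r in onz(w,P(p),z)]
print('tab',x([(105,205),(155,205),(154,277),(105,277)],.105))
print('body back edge',x([(92,295),(166,295)],.0675),'thumb',x([(93,62),(159,62)],.11))
E
```

```text
scene0 latch (array([142, 134]), array([159, 149]), array([152.1, 141.4])) orange (array([289, 236]), array([347, 294]), array([316.2, 270.2]))
scene4 latch (array([142, 134]), array([159, 149]), array([152.2, 141.4])) orange (array([288, 237]), array([347, 294]), array([316.6, 270. ]))
side0 latch (array([355, 281]), array([374, 309]), array([362.5, 293.3])) orange (array([258,  97]), array([295, 134]), array([276.2, 122.8]))
side4 latch (array([355, 281]), array([374, 309]), array([362.5, 293.2])) orange (array([258,  99]), array([295, 134]), array([276.5, 123.5]))
tab [(np.float64(17.8), np.float64(9.3)), (np.float64(17.8), np.float64(-12.2)), (np.float64(-15.7), np.float64(-12.3)), (np.float64(-15.7), np.float64(9.8))]
body back edge [(np.float64(-42.0), np.float64(18.7)), (np.float64(-42.1), np.float64(-21.1))] thumb [(np.float64(76.2), np.float64(12.9)), (np.float64(76.2), np.float64(-12.6))]
```

```bash
python3 -c "
from h import *
hand_in()"
```

```text
the job is handed in; nothing more can be done
```

The blue cassette is in the blue-latch slot, released and handed in. I picked the largest of the three blue ones and pushed it straight down through the latch. The arm's clock read about 15 s at my last reading before handing in, and the highest wrist force I read was about 11 N.

**Last checks:**
- **Latch:** the blue latch is at the same pixels as before the job in both fixed cameras (centre within 0.1 px), so it is fully shut with its hook over the body end.
- **Seating:** the push met the slot floor right after the latch snapped. The cassette looks upright and sits within about 3 mm of the slot centre.
- **Orange cassette:** it still stands where it was. Its colour mask shifted by no more than 0.7 px, and I put that down to changed shadows.
- **Robot:** it is clear of everything, with wrist force near zero.

I found no failed check. The seat height was not measured directly: it is inferred from the floor contact, the shut latch and the body's apparent width.

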